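# Bring the order crate to the packing bay and hold the last canister over its cell

### The arm

A 6-joint arm with a two-finger parallel gripper is mounted at the origin on the work surface. World frame = base frame: x ahead of the robot, y to its left, z up, the work surface at z = 0. Lengths are in mm, angles in rad, forces in N, time in s.
With the tool pointing down it reaches from about 300 to 950 mm from the base axis. Payload 3.1 kg.
Tool frame: the origin (TCP) lies where the fingers leave the gripper's body, on its centre line; the fingertips stand 73 mm ahead of it and the grasp point (between the pads) lies 54 mm ahead of it (manip.tips_ahead is the distance from the TCP to the fingertips, in mm); z points along the fingers, x is the direction in which the jaws open and shut, and the axes are right-handed (so a half turn about z gives the same grasp; the last joint's range is limited). The gripper opens to 85 mm and grips with 20 to 120 N. Pads are 22 mm wide; open, the fingers measure 114 mm over their backs; the gripper's body (76 mm by 85 mm) begins 54 mm behind the grasp point. The pads swing forward as they close: fully open they stand 13 mm farther back than shut.
Start: joints at [-1.365, 0.308, 1.634, -0, 1.2, -0.07], TCP at [170.171, -601.394, 303.872] pointing down, gripper open.
Joint ranges: [-3.06, 3.06], [-0.79, 1.96], [0.05, 2.63], [-1.19, 4.34], [0.05, 2.64], [-2.94, 2.94]. Speed limits (rad/s): [2.79, 2.79, 3.14, 3.14, 3.14, 3.14].

### API

Orientations are given as a unit quaternion [w, x, y, z].
In Python, from workcell import manip, imaging gives the robot as it stands. The module is installed in compiled form; this text tells all that it offers.
- The arm moves only by the shell command python3 -m pendant 'ROWS' [FORCE]. ROWS is JSON, one flat list of numbers, 7 for each row, row after row: the shift along the tool's x, y, z in cm, then the turn, a rotation vector about the tool's x, y, z in rad, then the finger opening in cm, from 0 to 8.54. A call has 1 to 12 rows; each row shifts and turns the commanded pose from where the row before left it, along the tool's axes as they then stand; what a row does not reach is not made up. A row lasts 1/12 s, in which the tool goes at most 41.7 mm and 7.16 degrees, less where a joint would pass 70% of its speed; a pose out of reach is approached as far as the arm can. A call with a gripper value outside its range is refused whole. The fingers move at their own pace and stop on an object; FORCE is the grip in N (left out, the last holds). Time passes only in rows, so rows that do not move let the fingers close. It gives the time, the measured TCP pose, the force and the opening at its end, in the units of the state.
- manip.state(): the state, without advancing time (a new reading comes with each control period).
- imaging.grab_frame(name): name is "scene" or "top" or "wrist"; returns the picture (480x640x3 uint8, blue, green, red); there is no depth.
- imaging.camera_info(name): a dict with "camera_matrix" (3x3 intrinsics, pixels), "xyz" and "rotation" of the camera in the world; the wrist camera has in their place "tool_from_camera" (4x4, takes a point from camera to tool coordinates, whose origin is the TCP and whose axes are the tool frame's). Camera axes: x right, y down, z forward; pixel columns grow to the right and rows downward; lengths in mm; the calibration is good to about 2 mm. A picture is of the moment at which its call begins: read the wrist's pose just before it. camera_info takes no time and is no camera call.
- manip.hand_in(): hands the job in, once; it reports no verdict.
The state is a dict: "time_s": time; "q": joint angles; "joint_velocities": joint speeds; "joint_efforts": joint torques, N m; "ee_pos": TCP position; "eef_rot": TCP orientation; "ft_force": force on the tool from outside, world axes, zero at the start; "torque": the same for the moment, N m; "gripper_width": finger opening in mm.
Only numpy, scipy, OpenCV 4.12 (cv2) and the standard library are available. Lean on these libraries where they do the work, as an engineer would, in place of code of your own. Each camera call takes 0.05 s, during which the arm holds its last target.

### The job

Push the blue crate along the rollers, keeping it down on them, until it sits against the stop in the yellow packing bay. Then pick up the orange canister, carry it over the bottles and the crate without bumping the crate or its jars, and hold it upright over the one free cell (the cell with the yellow pad), centred and squared with that cell, its foot about 15 mm above the crate's rim and touching nothing, so that it can be read and checked before it goes in. Finish while still holding it there, do not lower or release it, and leave the other goods standing where they are.

Things in the scene. Friction and masses are not known exactly. Their poses are not given: they have to be found in the camera images.
- track: roller track fixed on the table, along its own y axis: steel rollers (24 mm, 37 mm apart), tops 45 mm above the table, between rails 176 mm apart inside, 192 outside, 65 mm high (bay cheeks 83). From the yellow stop plate (y = -0.22, 85 mm high) to the open end (y = +0.355). Origin on the table, mid width. A grey reader on a post, 158 mm high, stands at x = +0.15, y = -0.14.
- bay (a point): packing bay, the -y end of the track, with yellow cheeks and stop: where the middle of the crate's underside lies when the crate is against the stop; at roller-top height, axes as the track's. The crate comes to it from +y.
- crate: blue open crate on the rollers, 168 (x) x 132 (y) x 70 mm high, 4 mm walls and floor, 0.9 kg with contents, rolls with under 2 N. Origin at the centre of its underside, axes as the track's within 3 degrees; push it on its +y end wall. Dividers as high as the rim form four cells 78 (x) x 60 (y) mm, centres at x = +-41, y = +-32 mm. Three hold a jar; the fourth, any of them, the yellow pad.
- pad: yellow pad 75 (x) x 57 (y) x 6 mm lying on the floor of the free cell, with about 1.5 mm play; origin at the centre of its underside, axes as the crate's. It marks the target cell.
- canister: orange rectangular plastic canister standing upright on the table in front of the track: body 62 (x) x 44 (y) x 88 mm high, with a black cap (28 mm across) on top, 108 mm high in all, about 0.25 kg. Origin at the centre of its foot, z up. Easily gripped from above across the 44 mm (its y), 60 to 80 mm above the foot.
- jar_a: white jar with green cap in a cell of the crate, 52 mm across, 105 mm high (39 mm above the crate's rim), loose; origin at the centre of its foot
- jar_b: white jar with green cap in a cell of the crate, 52 mm across, 105 mm high (39 mm above the crate's rim), loose; origin at the centre of its foot
- jar_c: white jar with green cap in a cell of the crate, 52 mm across, 105 mm high (39 mm above the crate's rim), loose; origin at the centre of its foot
- amber_bottle: amber bottle standing on the table, 56 mm across, 170 mm high; origin at the centre of its foot; leave alone
- green_bottle: green bottle with red cap standing on the table, 54 mm across, 150 mm high; origin at the centre of its foot; leave alone
- tin: metal tin on the table, 72 mm across, 85 mm high; origin at the centre of its foot; leave alone
- tape_roll: roll of tape on the table, 90 mm across, 48 mm high; origin at the centre of its underside; leave alone
Mind the look-alikes: they are no part of the job. Leave any pink look-alike of the jar_a alone.

How it is judged:
By the outcome, as a careful person would: the job done as asked, in the order asked, and still so for the second after the job is handed in, while the arm keeps its last pose, push and grip.
It also fails if it takes over 58 s, if anything falls off the work surface, if the arm or the gripper's body presses on something with over 40 N, if the wrist force passes 120 N, or if a joint passes its speed limit or range.

## Working session

There is one attempt and no reset: what is moved stays moved. The work goes in short steps, Python scripts to look and compute and a shell command to move; the robot and the scene stay as the last step left them, time stands still between calls to the robot, and variables do not carry over. Pictures are saved under pics/ and viewed, and the job is handed in when it is done.

```bash
mkdir -p pics
python3 - <<'E'
from workcell import manip, imaging
import cv2
print(manip.state())
for n in ("scene","top","wrist"):
    cv2.imwrite(f"pics/{n}0.png",imaging.grab_frame(n)); print(n,imaging.camera_info(n))
E
```

```text
{'time_s': 0.0, 'q': array([-1.36470713e+00,  3.08984925e-01,  1.63520390e+00, -1.41659937e-05,
        1.19970085e+00, -6.96715303e-02]), 'joint_velocities': array([ 2.32156017e-03, -1.49316099e-03, -1.43413348e-03, -4.10967505e-05,
       -5.45520781e-05, -3.88088138e-04]), 'joint_efforts': array([ 1.49257644e-04, -4.15253663e+01, -2.76666123e+01, -4.19259379e-05,
        1.03017144e-02, -3.25848553e-06]), 'ee_pos': array([ 170.02614781, -600.73956603,  302.65113018]), 'eef_rot': array([-7.49907825e-04,  7.97584568e-01, -6.03206050e-01, -8.69918559e-04]), 'ft_force': array([-0.28445642, -0.22967242, -0.26460093]), 'torque': array([0.0191714 , 0.01690125, 0.01830612]), 'gripper_width': 84.918107105656}
scene {'camera_matrix': array([[529.78318324,   0.        , 307.83309115],
       [  0.        , 529.78318324, 245.55193609],
       [  0.        ,   0.        ,   1.        ]]), 'xyz': array([1521.37778269, -831.29922504,  848.44670959]), 'rotation': array([-0.44688832,  0.79622935,  0.35029259, -0.20881751])}
top {'camera_matrix': array([[576.20278161,   0.        , 318.00490296],
       [  0.        , 576.20278161, 237.82531933],
       [  0.        ,   0.        ,   1.        ]]), 'xyz': array([ 461.86298567,    6.65661604, 1532.76625479]), 'rotation': array([ 0.02114671, -0.69647372,  0.71671503, -0.02822671])}
wrist {'camera_matrix': array([[393.57300134,   0.        , 319.82996741],
       [  0.        , 393.57300134, 242.74861638],
       [  0.        ,   0.        ,   1.        ]]), 'tool_from_camera': array([[ 9.99999081e-01, -1.32365321e-03, -2.92829283e-04,
         1.38481387e+00],
       [ 1.35152162e-03,  9.56552945e-01,  2.91555548e-01,
        -7.37873057e+01],
       [-1.05811723e-04, -2.91555676e-01,  9.56553855e-01,
        -7.03600358e+01],
       [ 0.00000000e+00,  0.00000000e+00,  0.00000000e+00,
         1.00000000e+00]])}
```

View pics/scene0.png

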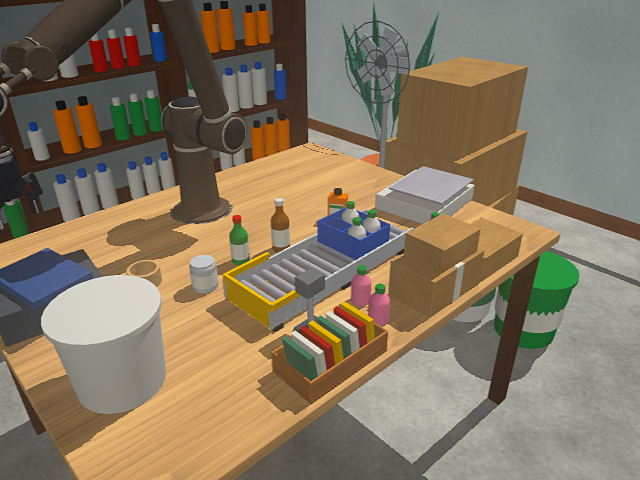

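View pics/top0.png

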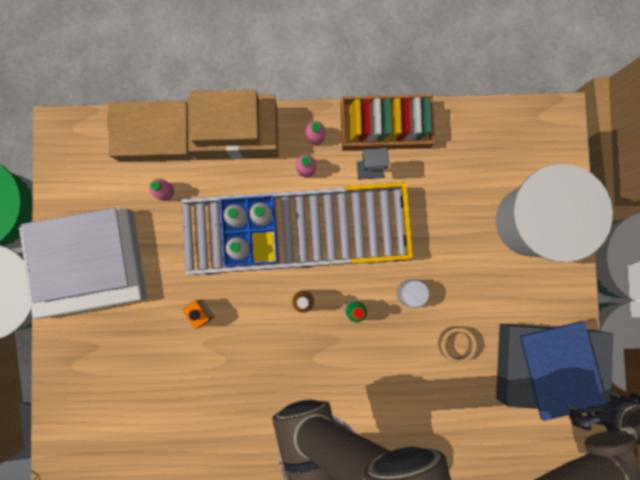

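View pics/wrist0.png

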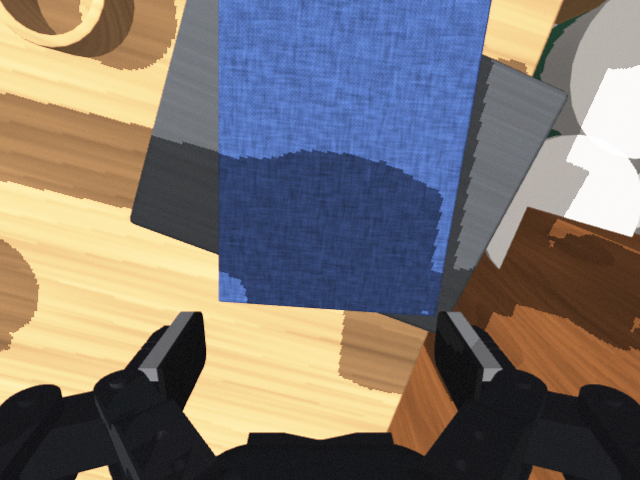

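```bash
cat > h.py <<'E'
import numpy as np, cv2
from scipy.spatial.transform import Rotation as R
from workcell import manip, imaging
def cam(n, st=None):
    i=imaging.camera_info(n); K=i["camera_matrix"]
    if n=="wrist":
        q=np.array(st["eef_rot"]); T=i["tool_from_camera"]; Rt=R.from_quat(q[[1,2,3,0]]).as_matrix()
        return K, Rt@T[:3,:3], np.array(st["ee_pos"])+Rt@T[:3,3]
    q=np.array(i["rotation"]); return K, R.from_quat(q[[1,2,3,0]]).as_matrix(), np.array(i["xyz"])
def cast(c,uv,z):
    K,Rm,o=c; d=Rm@np.linalg.inv(K)@np.array([uv[0],uv[1],1.]); return o+d*(z-o[2])/d[2]
def proj(c,p):
    K,Rm,o=c; v=K@(Rm.T@(np.array(p)-o)); return v[:2]/v[2]
def mask(im,lo,hi):
    return cv2.inRange(cv2.cvtColor(im,cv2.COLOR_BGR2HSV),lo,hi)
E
python3 - <<'E'
from h import *
im=cv2.imread("pics/top0.png"); c=cam("top")
print(cast(c,(200,215),45),cast(c,(197,314),108))
cv2.imwrite("pics/topcrop.png",cv2.resize(im[170:340,170:430],(780,510),interpolation=cv2.INTER_CUBIC))
def comp(name,m,roi,z):
    mm=np.zeros_like(m); x0,y0,x1,y1=roi; mm[y0:y1,x0:x1]=m[y0:y1,x0:x1]
    cs,_=cv2.findContours(mm,cv2.RETR_EXTERNAL,cv2.CHAIN_APPROX_NONE)
    for k in cs:
        if cv2.contourArea(k)<40: continue
        r=cv2.minAreaRect(k); b=cv2.boxPoints(r)
        print(name,r[0],r[1],r[2],[cast(c,p,z)[:2].round(0).tolist() for p in b], 'ctr',cast(c,r[0],z)[:2].round(1))
comp("blue",mask(im,(105,120,40),(130,255,255)),(170,170,430,290),115)
comp("yel",mask(im,(22,150,100),(32,255,255)),(340,170,430,290),84)
comp("pad",mask(im,(22,150,100),(32,255,255)),(220,200,290,280),55)
comp("can",mask(im,(5,180,100),(16,255,255)),(170,290,230,340),88)
E
```

```text
[633.63309217 294.15086637  45.        ] [382.5996437  292.89353828 108.        ]
blue (248.23011779785156, 230.4513397216797) (67.31723022460938, 54.8116569519043) 86.18592071533203 [[665.0, 234.0], [670.0, 99.0], [504.0, 92.0], [498.0, 226.0]] ctr [583.9 162.5]
yel (379.09112548828125, 222.2899169921875) (77.36772155761719, 60.4233283996582) 85.36454010009766 [[692.0, -84.0], [701.0, -237.0], [504.0, -245.0], [496.0, -93.0]] ctr [ 598.  -164.8]
pad (263.2055969238281, 246.378173828125) (28.14258575439453, 19.877925872802734) 85.91438293457031 [[582.0, 159.0], [584.0, 108.0], [512.0, 104.0], [510.0, 155.0]] ctr [547.  131.6]
can (195.84616088867188, 314.26922607421875) (25.23885726928711, 18.30510711669922) 56.30992889404297 [[395.0, 336.0], [419.0, 298.0], [366.0, 264.0], [343.0, 302.0]] ctr [380.9 299.8]
```

View pics/topcrop.png

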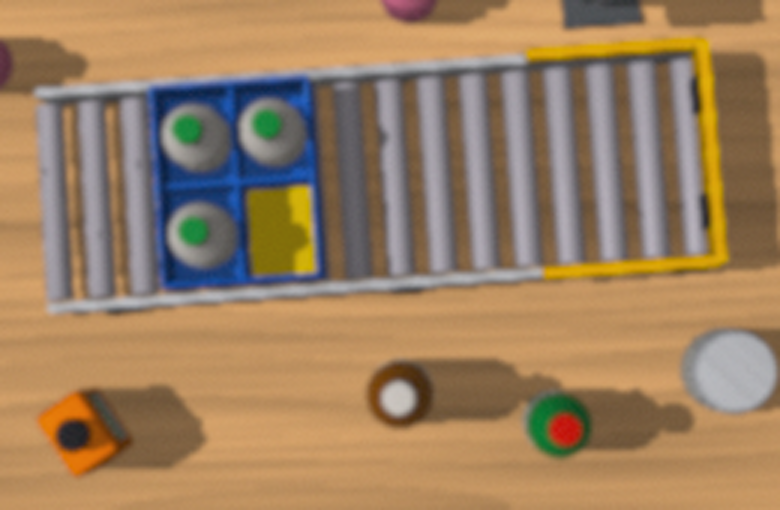

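```bash
python3 - <<'E'
from h import *
c=cam("top")
g=lambda u,v,z: cast(c,(170+(u+.5)/3-.5,170+(v+.5)/3-.5),z)[:2]
a,b=g(38,88,65),g(525,49,65); a2,b2=g(50,312,65),g(545,276,65)
for p,q in((a,b),(a2,b2)): d=p-q; print(p,q,np.degrees(np.arctan2(-d[0],d[1])))
print("stop far corners",g(710,38,84),g(727,265,84)); print("cap",g(74,433,108))
print("bottles",g(399,397,170),g(565,430,150),g(738,368,85))
E
python3 -m pendant '[0,0,0,0,0,-0.112,4, 0,0,0,0,0,-0.112,4, 0,0,0,0,0,-0.112,4, 0,0,0,0,0,-0.112,4, 0,0,0,0,0,-0.112,4, 0,0,0,0,0,-0.112,4, 0,0,0,0,0,-0.112,4, 0,0,0,0,0,-0.112,4, 0,0,0,0,0,-0.112,4, 0,0,0,0,0,-0.112,4, 0,0,0,0,0,-0.112,4, 0,0,0,0,0,-0.112,4]'
```

```text
[673.76563857 334.81472365] [695.88864482 -81.92475751] 3.0387478234909584
[482.65553452 327.08195015] [501.05253942 -92.65007571] 2.509688220373484
stop far corners [ 697.94211024 -237.80584429] [ 505.38281025 -244.45875062]
cap [382.79219423 299.41572816]
bottles [406.76269262  32.06698205] [375.9930024  -98.76532298] [ 419.1112935  -250.01064133]
time_s: 1.15
ee_pos: [170.1, -601.1, 303.4]
eef_rot: [-0.0, 1.0, 0.027, -0.0]
ft_force: [0.3, 0.3, -0.0]
gripper_width: 39.9
```

```bash
python3 -m pendant '[1.9,-3.55,0,0,0,0,4, 1.9,-3.55,0,0,0,0,4, 1.9,-3.55,0,0,0,0,4, 1.9,-3.55,0,0,0,0,4, 1.9,-3.55,0,0,0,0,4, 1.9,-3.55,0,0,0,0,4, 1.9,-3.55,0,0,0,0,4, 1.9,-3.55,0,0,0,0,4, 1.9,-3.55,0,0,0,0,4, 1.9,-3.55,0,0,0,0,4, 1.9,-3.55,0,0,0,0,4, 1.9,-3.55,0,0,0,0,4]'
python3 -m pendant '[1.9,-3.55,0,0,0,0,4, 1.9,-3.55,0,0,0,0,4, 1.9,-3.55,0,0,0,0,4, 1.9,-3.55,0,0,0,0,4, 1.9,-3.55,0,0,0,0,4, 1.9,-3.55,0,0,0,0,4, 1.9,-3.55,0,0,0,0,4, 1.9,-3.55,0,0,0,0,4, 1.9,-3.55,0,0,0,0,4, 1.9,-3.55,0,0,0,0,4, 1.9,-3.55,0,0,0,0,4, 1.9,-3.55,0,0,0,0,4]'
python3 - <<'E'
from h import *
st=manip.state(); print(st["ee_pos"],st["eef_rot"],st["q"])
cv2.imwrite("pics/w1.png",imaging.grab_frame("wrist"))
E
```

```text
time_s: 2.15
ee_pos: [377.2, -162.8, 303.9]
eef_rot: [0.0, 1.0, 0.024, 0.0]
ft_force: [1.3, -0.1, -0.2]
gripper_width: 40.0
time_s: 3.15
ee_pos: [584.1, 273.9, 303.3]
eef_rot: [0.0, 1.0, 0.025, -0.0]
ft_force: [0.8, -1.9, 1.5]
gripper_width: 40.3
[584.12439863 273.89320761 303.30158741] [ 2.22093779e-04  9.99694593e-01  2.47091971e-02 -3.55325693e-04] [ 3.71045486e-01  3.47214466e-01  1.58320782e+00 -1.88591715e-04
  1.21198961e+00  3.21688356e-01]
```

View pics/w1.png

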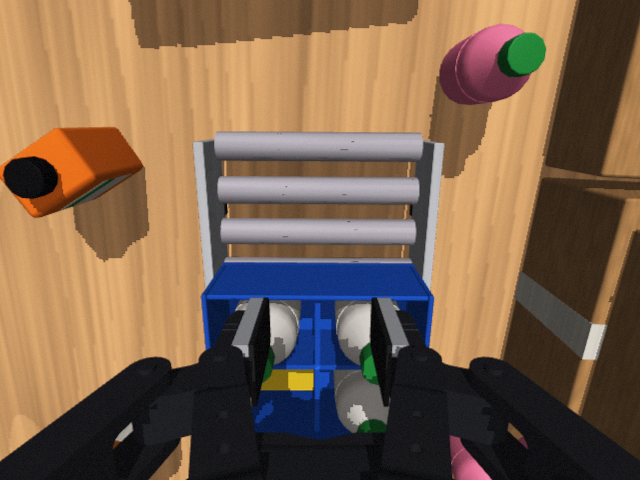

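Run:
```python
from h import *
st=manip.state(); c=cam("wrist",st)
print("rim +y corners",cast(c,(204.5,297.5),115),cast(c,(431,297.5),115))
print("rails z65",cast(c,(195,143),65),cast(c,(443,143),65))
print("cap",cast(c,(30,178),108))
im=cv2.imread("pics/w1.png")
for uv,z in (((63,129),88),((121,128),88),((142,165),0),((36,216),88)): print(uv,cast(c,uv,z).round(1))
cv2.imwrite("pics/w1c.png",cv2.resize(im[110:270,0:170],None,fx=4,fy=4,interpolation=cv2.INTER_CUBIC)[:600])
```

```text
rim +y corners [507.21272227 231.02843388 115.        ] [669.1366343  238.85038267 115.        ]
rails z65 [489.71852014 335.32754603  65.        ] [678.24316233 344.81672468  65.        ]
cap [391.57580199 309.41751023 108.        ]
(63, 129) [405.4 341.5  88. ]
(121, 128) [445.7 344.2  88. ]
(142, 165) [420.1 309.2   0. ]
(36, 216) [377.2 278.1  88. ]
```

View pics/w1c.png

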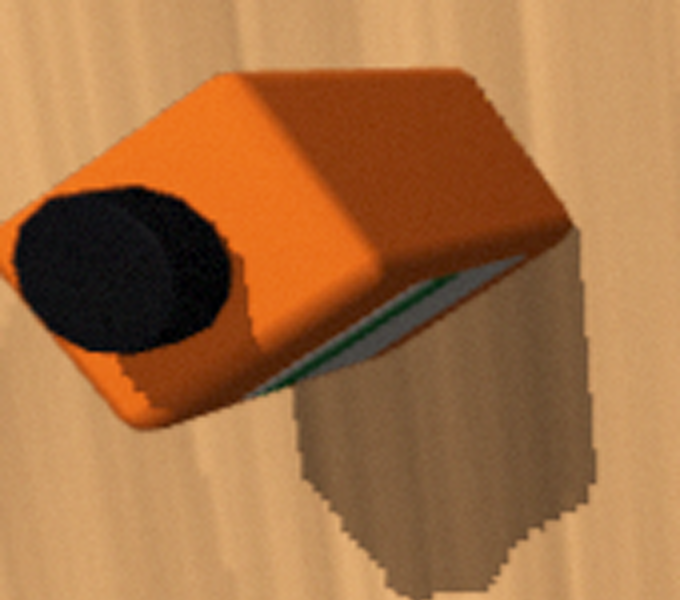

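```bash
python3 -m pendant '[0,0,2.3,0,0,0,4, 0,0,2.3,0,0,0,4, 0,0,2.3,0,0,0,4, 0,0,2.3,0,0,0,4, 0,0,2.3,0,0,0,4, 0,0,2.3,0,0,0,4, 0,0,0,0,0,0,4, 0,0.5,0,0,0,0,4, 0,0.5,0,0,0,0,4, 0,0.5,0,0,0,0,4, 0,0.4,0,0,0,0,4, 0,0,0,0,0,0,4]'
python3 - <<'E'
from h import *
st=manip.state(); print(st["ee_pos"],st["eef_rot"],st["ft_force"])
cv2.imwrite("pics/w2.png",imaging.grab_frame("wrist"));
im=imaging.grab_frame("scene");cv2.imwrite("pics/s2.png",cv2.resize(im[130:330,200:460],None,fx=3,fy=3))
E
```

```text
time_s: 4.2
ee_pos: [585.8, 252.1, 167.6]
eef_rot: [-0.0, 1.0, 0.024, 0.001]
ft_force: [1.4, -0.3, 0.5]
gripper_width: 40.2
[585.83156801 252.05421157 167.64781491] [-2.49743270e-04  9.99711825e-01  2.39692056e-02  1.29720299e-03] [ 1.41009154 -0.27142488  0.54300405]
```

View pics/w2.png

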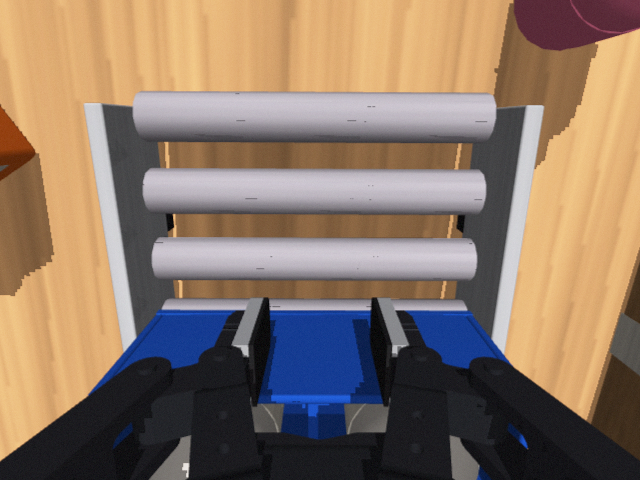

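View pics/s2.png

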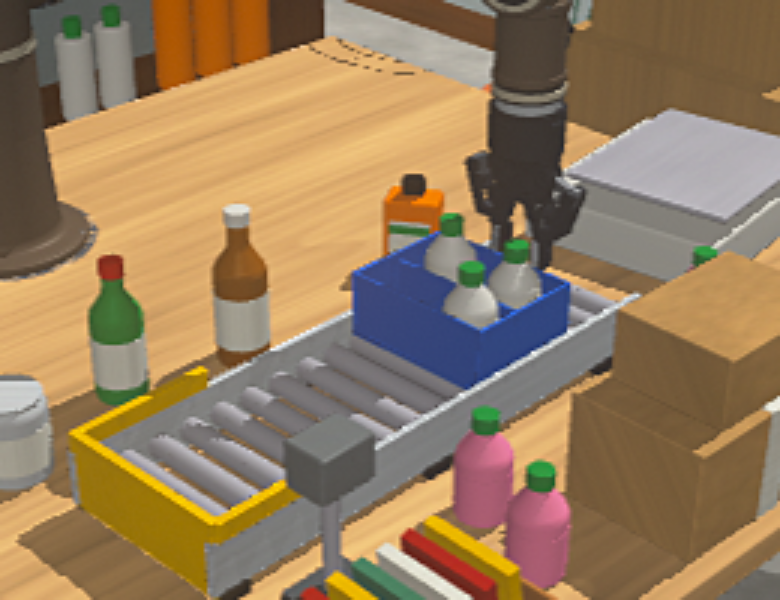

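```bash
python3 -m pendant '[0,0.4,0,0,0,0,4, 0,0.5,0,0,0,0,4, 0,0.6,0,0,0,0,4, 0,0.8,0,0,0,0,4, 0,1,0,0,0,0,4, 0,1,0,0,0,0,4, 0,1,0,0,0,0,4, 0,1,0,0,0,0,4, 0,1,0,0,0,0,4, 0,1,0,0,0,0,4, 0,1,0,0,0,0,4, 0,1,0,0,0,0,4]'
python3 -m pendant '[0,1,0,0,0,0,4, 0,1,0,0,0,0,4, 0,1,0,0,0,0,4, 0,1,0,0,0,0,4, 0,1,0,0,0,0,4, 0,1,0,0,0,0,4, 0,1,0,0,0,0,4, 0,1,0,0,0,0,4, 0,1,0,0,0,0,4, 0,0.9,0,0,0,0,4, 0,0.8,0,0,0,0,4, 0,0.7,0,0,0,0,4]'
python3 - <<'E'
from h import *
st=manip.state(); print(st["ee_pos"],st["eef_rot"],st["ft_force"])
im=imaging.grab_frame("scene");cv2.imwrite("pics/s3.png",cv2.resize(im[130:330,200:460],None,fx=3,fy=3))
im=imaging.grab_frame("top");cv2.imwrite("pics/t3.png",cv2.resize(im[170:340,170:430],None,fx=3,fy=3))
E
```

```text
time_s: 5.3
ee_pos: [589.7, 148.9, 165.7]
eef_rot: [0.0, 1.0, 0.024, -0.0]
ft_force: [-0.5, 1.6, 0.3]
gripper_width: 40.3
time_s: 6.3
ee_pos: [595.6, 35.1, 165.9]
eef_rot: [0.0, 1.0, 0.024, 0.0]
ft_force: [-0.8, 1.9, -0.6]
gripper_width: 39.8
[595.57384301  35.10702786 165.85577838] [1.55119076e-04 9.99701561e-01 2.44285227e-02 1.07598925e-04] [-0.79651189  1.94902836 -0.58243505]
```

View pics/s3.png

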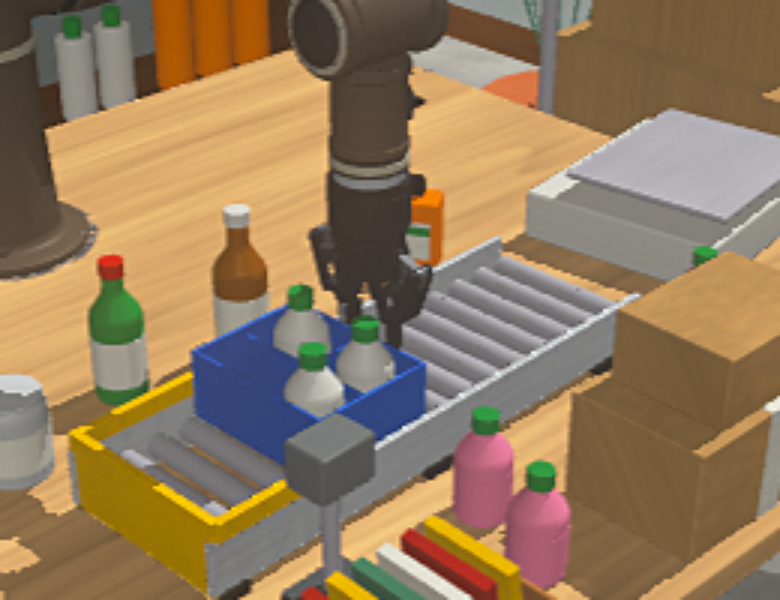

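View pics/t3.png

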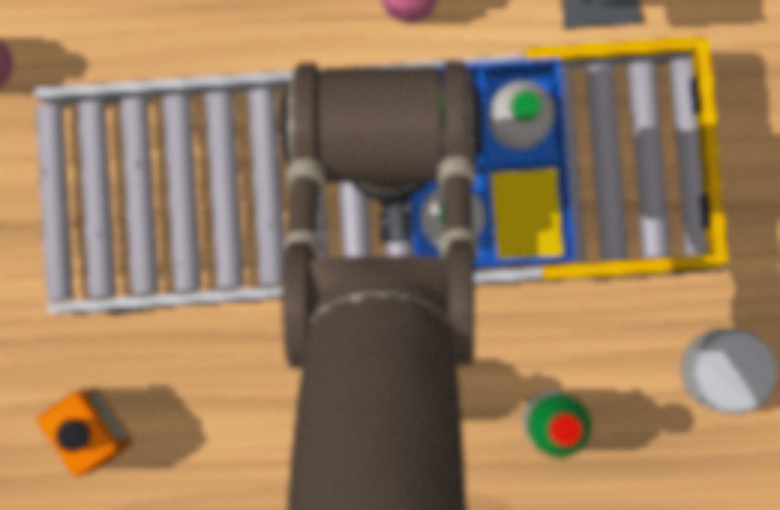

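```bash
python3 -m pendant '[0,0.8,0,0,0,0,4, 0,0.8,0,0,0,0,4, 0,0.8,0,0,0,0,4, 0,0.8,0,0,0,0,4, 0,0.8,0,0,0,0,4, 0,0.8,0,0,0,0,4, 0,0.8,0,0,0,0,4, 0,0.8,0,0,0,0,4, 0,0.8,0,0,0,0,4, 0,0.7,0,0,0,0,4, 0,0.6,0,0,0,0,4, 0,0.5,0,0,0,0,4]'
python3 - <<'E'
from h import *
st=manip.state(); print(st["ee_pos"],st["eef_rot"],st["ft_force"])
im=imaging.grab_frame("top");cv2.imwrite("pics/t4.png",cv2.resize(im[170:340,170:430],None,fx=3,fy=3))
E
```

```text
time_s: 7.4
ee_pos: [599.8, -54.5, 165.8]
eef_rot: [0.0, 1.0, 0.024, -0.0]
ft_force: [0.2, 2.2, 1.2]
gripper_width: 39.7
[599.81754751 -54.47628134 165.83745011] [ 8.95776259e-07  9.99704062e-01  2.43265371e-02 -8.86680805e-05] [0.18569901 2.16964024 1.19124979]
```

View pics/t4.png

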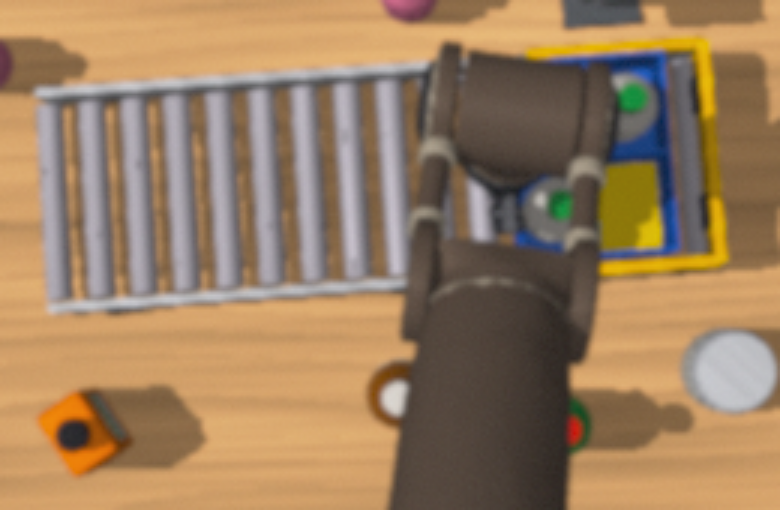

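```bash
python3 -m pendant '[0,0.4,0,0,0,0,4, 0,0.4,0,0,0,0,4, 0,0.4,0,0,0,0,4, 0,0.3,0,0,0,0,4, 0,0.3,0,0,0,0,4, 0,0.3,0,0,0,0,4, 0,0.2,0,0,0,0,4, 0,0.2,0,0,0,0,4]'
python3 -m pendant '[0,0.2,0,0,0,0,4, 0,0.2,0,0,0,0,4, 0,0.2,0,0,0,0,4, 0,0.2,0,0,0,0,4]'
```

```text
time_s: 8.12
ee_pos: [600.8, -78.9, 165.7]
eef_rot: [-0.0, 1.0, 0.024, -0.0]
ft_force: [-0.7, 0.5, -0.7]
gripper_width: 40.2
time_s: 8.45
ee_pos: [601.2, -84.1, 165.8]
eef_rot: [-0.003, 1.0, 0.023, -0.0]
ft_force: [0.4, 13.7, 2.2]
gripper_width: 40.1
```

```bash
python3 -m pendant '[0,0,0,0,0,0,4, 0,0,0,0,0,0,4]'
python3 -m pendant '[0,-0.3,0,0,0,0,4, 0,-0.6,0,0,0,0,4, 0,-1.2,0,0,0,0,4, 0,-2,0,0,0,0,4, 0,-2,-2.4,0,0,0,4, 0,-2,-2.4,0,0,0,4, 0,-2,-2.4,0,0,0,7.5, 0,-2,-2.4,0,0,0,7.5, 0,-2,-2.4,0,0,0,7.5, 0,-2,-2.4,0,0,0,7.5]'
python3 - <<'E'
from h import *
st=manip.state(); print(st["ee_pos"],st["eef_rot"],st["ft_force"])
cv2.imwrite("pics/w5.png",imaging.grab_frame("wrist"))
im=imaging.grab_frame("scene");cv2.imwrite("pics/s5.png",cv2.resize(im[130:330,200:460],None,fx=3,fy=3))
im=imaging.grab_frame("top");cv2.imwrite("pics/t5full.png",im);cv2.imwrite("pics/t5.png",cv2.resize(im[170:340,170:430],None,fx=3,fy=3))
E
```

```text
time_s: 8.62
ee_pos: [601.2, -83.9, 165.7]
eef_rot: [-0.003, 1.0, 0.023, -0.001]
ft_force: [-0.9, 9.0, 0.9]
gripper_width: 40.3
time_s: 9.45
ee_pos: [593.3, 75.6, 311.3]
eef_rot: [0.0, 1.0, 0.025, 0.0]
ft_force: [0.6, -0.7, 0.3]
gripper_width: 75.2
[593.32696164  75.56061098 311.28040791] [2.09561537e-04 9.99695486e-01 2.46716580e-02 4.47590126e-04] [ 0.6320876  -0.68304379  0.28258362]
```

View pics/s5.png

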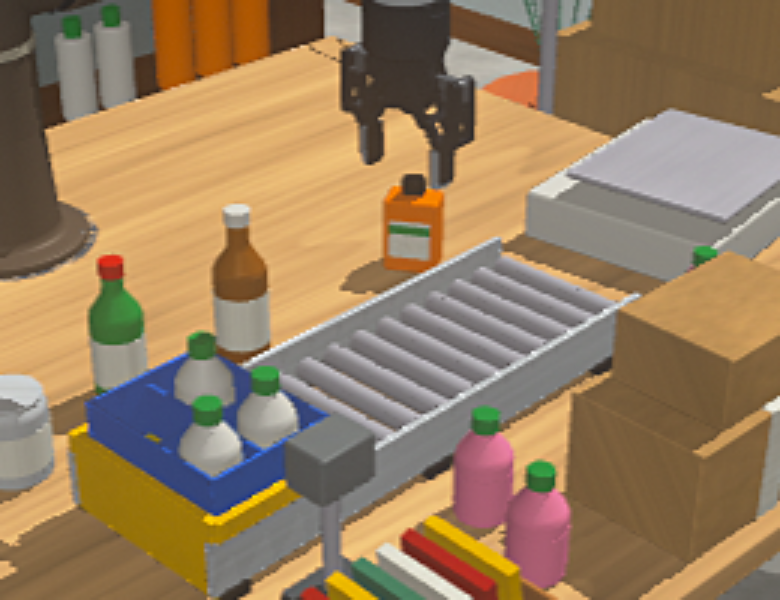

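View pics/t5.png

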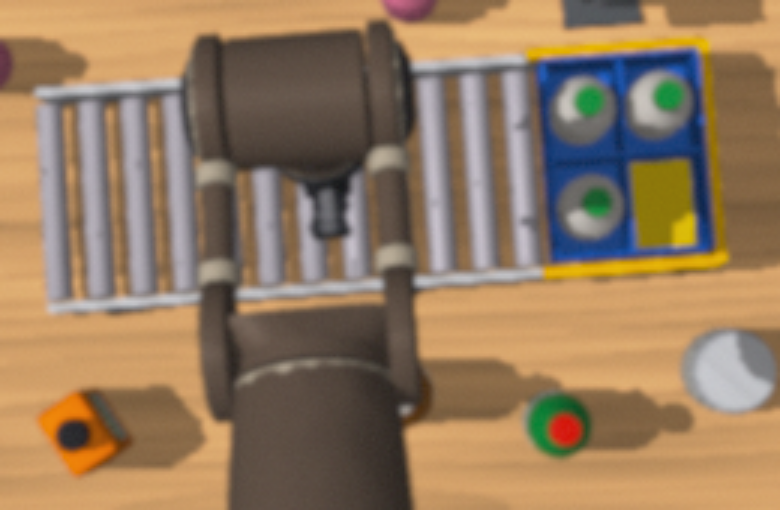

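View pics/w5.png

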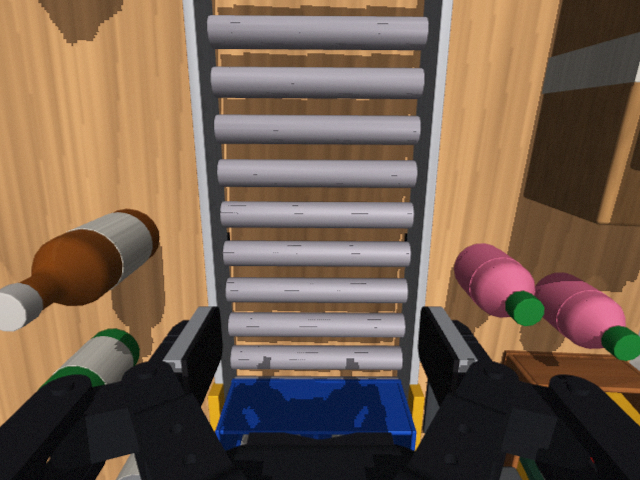

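Run:
```python
from h import *
# w1 pose
st=dict(ee_pos=np.array([584.124,273.893,303.302]),eef_rot=np.array([2.22093779e-04,9.99694593e-01,2.47091971e-02,-3.55e-04]))
c=cam("wrist",st)
A,B,C=[cast(c,p,88)[:2] for p in((58.8,128.8),(95,178),(35,216.3))]
print(A,B,C,np.linalg.norm(A-B),np.linalg.norm(C-B),np.degrees(np.arctan2(*(A-B)[::-1])),np.degrees(np.arctan2(*(C-B)[::-1])),"ctr",(A+C)/2)
print("cap",cast(c,(23.4,177.5),108))
```

```text
[398.59025898 333.76799121] [419.73579254 300.594323  ] [371.79822724 269.89831803] 39.33987610845549 56.923236802318144 122.51421939981117 -147.36722360774016 ctr [385.19424311 301.83315462]
cap [382.96967415 301.85893977 108.        ]
```

```bash
python3 -m pendant '[0,0,0,0,0,0.117,8.5, 0,0,0,0,0,0.117,8.5, 0,0,0,0,0,0.117,8.5, 0,0,0,0,0,0.117,8.5, 0,0,0,0,0,0.117,8.5, 0,0,0,0,0,0.117,8.5, 0,0,0,0,0,0.117,8.5, 0,0,0,0,0,0.117,8.5, 0,0,0,0,0,0.117,8.5]'
python3 -m pendant '[-3,0.5,0,0,0,0,8.5, -3,0.5,0,0,0,0,8.5, -3,0.5,0,0,0,0,8.5, -3,0.5,0,0,0,0,8.5, -3,0.5,0,0,0,0,8.5, -3,0.6,0,0,0,0,8.5, -3,0.6,0,0,0,0,8.5, -3,0.6,0,0,0,0,8.5, -3,0.6,0,0,0,0,8.5, -3.2,0.6,0,0,0,0,8.5, 0,0,0,0,0,0,8.5]'
python3 - <<'E'
from h import *
st=manip.state(); print(st["ee_pos"],st["eef_rot"].tolist(),st["ft_force"])
im=imaging.grab_frame("wrist");cv2.imwrite("pics/w6.png",im)
c=cam("wrist",st)
m=mask(im,(3,150,60),(16,255,255))
cs,_=cv2.findContours(m,cv2.RETR_EXTERNAL,cv2.CHAIN_APPROX_NONE)
for k in cs:
    if cv2.contourArea(k)>800: print(cv2.contourArea(k),cv2.minAreaRect(k),cv2.boundingRect(k))
x=R.from_quat(st["eef_rot"][[1,2,3,0]]).as_matrix()[:,0]; print("toolx deg",np.degrees(np.arctan2(x[1],x[0])))
E
```

```text
time_s: 10.35
ee_pos: [592.7, 73.2, 307.7]
eef_rot: [0.001, 0.875, -0.484, -0.001]
ft_force: [0.0, 0.7, 0.2]
gripper_width: 84.6
time_s: 11.27
ee_pos: [381.2, 301.2, 308.0]
eef_rot: [0.001, 0.877, -0.48, -0.002]
ft_force: [-1.2, -1.1, -0.0]
gripper_width: 85.0
[381.16347191 301.23618919 308.03897156] [0.0012172483935219938, 0.8774590339928652, -0.47964609038544626, -0.0019467790354109578] [-1.21873619 -1.05698887 -0.04228966]
3116.0 ((608.7225952148438, 362.90435791015625), (84.04039764404297, 57.961143493652344), 19.025604248046875) (566, 332, 74, 73)
4977.0 ((319.5, 212.5), (59.0, 91.0), 0.0) (290, 167, 60, 92)
toolx deg -57.32500337829646
```

View pics/w6.png

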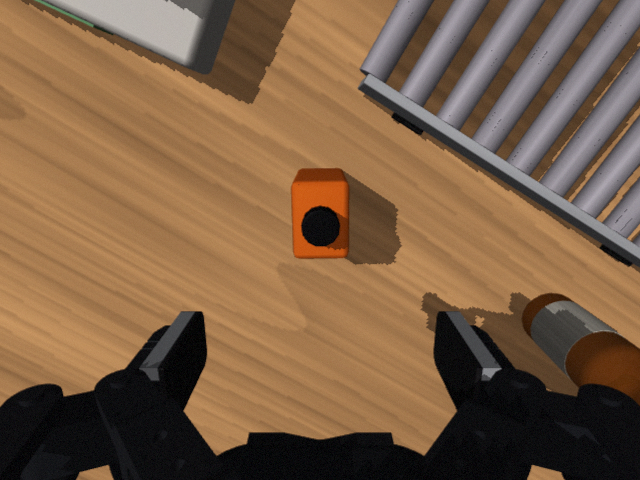

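Run:
```python
from h import *
im=cv2.imread("pics/w6.png"); st=manip.state(); c=cam("wrist",st)
cv2.imwrite("pics/w6c.png",cv2.resize(im[155:270,260:380],None,fx=5,fy=5,interpolation=cv2.INTER_CUBIC))
g=cv2.cvtColor(im,cv2.COLOR_BGR2HSV)
k=cv2.inRange(im[190:260,290:352],(0,0,0),(45,45,45)); cs,_=cv2.findContours(k,cv2.RETR_EXTERNAL,cv2.CHAIN_APPROX_NONE)
q=max(cs,key=cv2.contourArea); (u,v),r=cv2.minEnclosingCircle(q); print("cap",u+290,v+190,r)
Rm=R.from_quat(st["eef_rot"][[1,2,3,0]]).as_matrix()
t=lambda p:(Rm.T@(p-st["ee_pos"])).round(1)
print("cap tool",t(cast(c,(u+290,v+190),107)))
m=mask(im,(3,150,60),(16,255,255))
Ls=[];Rs=[]
for row in range(190,250,3):
    xs=np.where(m[row,280:360])[0]+280; Ls.append((xs[0]-.5,row)); Rs.append((xs[-1]+.5,row))
for s in (Ls,Rs):
    P=np.array([t(cast(c,p,88)) for p in s]); f=np.polyfit(P[:,1],P[:,0],1); print("edge slope deg",np.degrees(np.arctan(f[0])),"x mean",P[:,0].mean())
```

```text
cap 320.5 225.88461685180664 19.89099884033203
cap tool [  1.6  -3.2 201.2]
edge slope deg 0.5582275017540782 x mean -20.695
edge slope deg 1.9452270350989211 x mean 23.549999999999997
```

View pics/w6c.png

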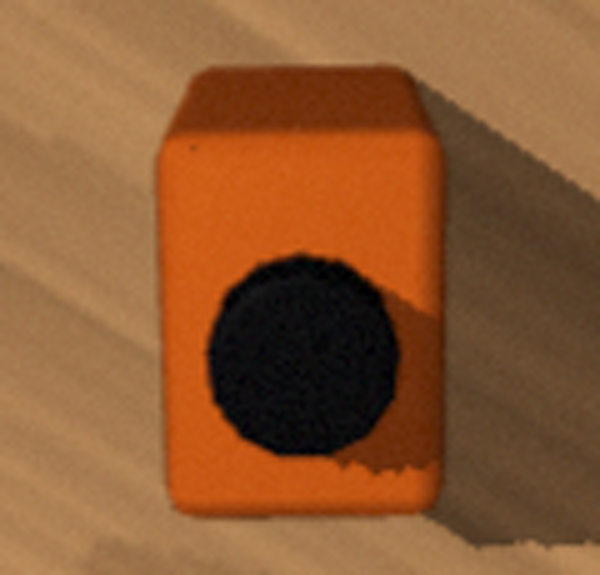

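Run:
```python
from h import *
st=manip.state(); c=cam("wrist",st)
Rm=R.from_quat(st["eef_rot"][[1,2,3,0]]).as_matrix()
t=lambda p:(Rm.T@(p-st["ee_pos"])).round(1)
print(t(cast(c,(320.5,182),87)),t(cast(c,(320.5,258.5),87)),t(cast(c,(321,223.5),108)))
```

```text
[  1.6 -31.5 221.2] [  1.6  28.4 221.3] [  1.9  -5.2 200.2]
```

```bash
python3 -m pendant '[0.15,-0.25,2,0,0,-0.02,8.5, 0,0,3,0,0,0,8.5, 0,0,3,0,0,0,8.5, 0,0,3,0,0,0,8.5, 0,0,3,0,0,0,8.5, 0,0,2.4,0,0,0,8.5, 0,0,1.2,0,0,0,8.5, 0,0,0.8,0,0,0,8.5, 0,0,0,0,0,0,8.5]' 40
python3 - <<'E'
from h import *
st=manip.state(); print(st["ee_pos"],st["eef_rot"].tolist(),st["ft_force"])
cv2.imwrite("pics/w7.png",imaging.grab_frame("wrist"))
im=imaging.grab_frame("scene");cv2.imwrite("pics/s7.png",cv2.resize(im[130:330,200:460],None,fx=3,fy=3))
E
```

```text
time_s: 12.07
ee_pos: [387.1, 297.5, 123.4]
eef_rot: [0.002, 0.881, -0.473, -0.001]
ft_force: [-0.5, -0.4, 1.1]
gripper_width: 84.8
[387.117984   297.51265478 123.37497152] [0.0023824410505115423, 0.881098630906527, -0.4729254603289863, -0.0010176256192222439] [-0.47039297 -0.41300155  1.06737961]
```

View pics/w7.png

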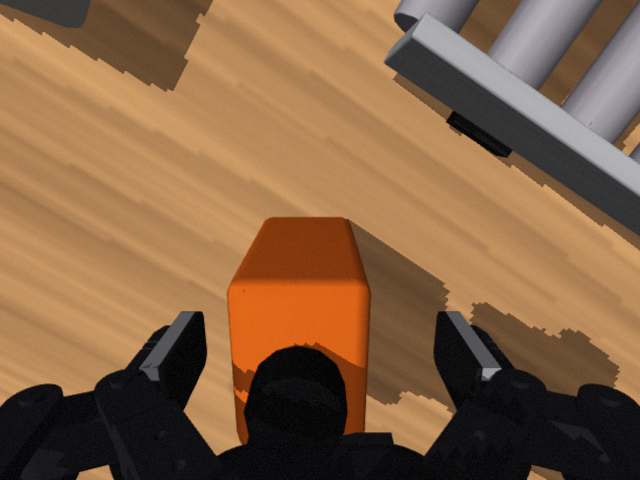

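View pics/s7.png

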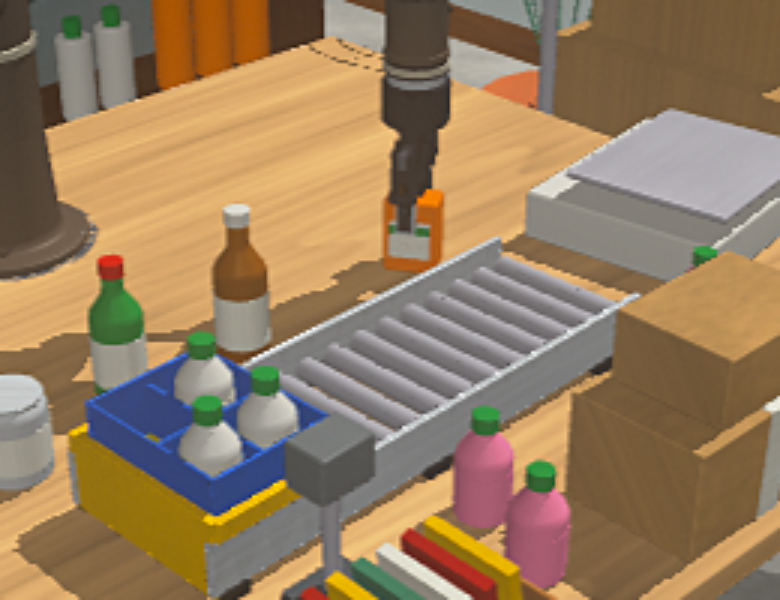

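Run:
```python
from h import *
im=cv2.imread("pics/w7.png"); st=manip.state(); c=cam("wrist",st); print(st["ee_pos"])
Rm=R.from_quat(st["eef_rot"][[1,2,3,0]]).as_matrix(); t=lambda p:(Rm.T@(p-st["ee_pos"]))
m=mask(im,(3,150,60),(16,255,255)); Ls=[];Rs=[]
for row in range(295,345,3):
    xs=np.where(m[row,200:400])[0]+200; Ls.append((xs[0]-.5,row)); Rs.append((xs[-1]+.5,row))
for s in (Ls,Rs):
    P=np.array([t(cast(c,p,87)) for p in s]); f=np.polyfit(P[:,1],P[:,0],1); print(np.degrees(np.arctan(f[0])),P[:,0].mean())
print(t(cast(c,(300,281),87)), t(cast(c,(296,395),108)))
```

```text
[388.58212346 298.97660984 125.84939576]
0.09975846649423382 -27.359632287576552
-0.32950136289689647 16.395841788836645
[ -4.86503987 -28.16161296  38.84669528] [-5.3064504  -4.24004651 17.84753362]
```

```bash
python3 -m pendant '[-0.55,0.1,0.3,0,0,0,8.5, 0,0,0,0,0,0,8.5, 0,0,0,0,0,0,8.5]'
python3 - <<'E'
from h import *
st=manip.state(); print(st["ee_pos"],st["eef_rot"].tolist(),st["ft_force"])
im=imaging.grab_frame("wrist");cv2.imwrite("pics/w8.png",im)
c=cam("wrist",st)
Rm=R.from_quat(st["eef_rot"][[1,2,3,0]]).as_matrix(); t=lambda p:(Rm.T@(p-st["ee_pos"]))
m=mask(im,(3,150,60),(16,255,255)); Ls=[];Rs=[]
for row in range(295,345,3):
    xs=np.where(m[row,200:400])[0]+200; Ls.append((xs[0]-.5,row)); Rs.append((xs[-1]+.5,row))
for s in (Ls,Rs):
    P=np.array([t(cast(c,p,87)) for p in s]); f=np.polyfit(P[:,1],P[:,0],1); print(np.degrees(np.arctan(f[0])),P[:,0].mean())
E
```

```text
time_s: 12.42
ee_pos: [384.4, 304.0, 123.7]
eef_rot: [-0.001, 0.882, -0.472, 0.0]
ft_force: [-1.0, 0.2, -0.1]
gripper_width: 84.8
[384.36314338 304.00976522 123.71169676] [-0.0007346683179357188, 0.8815489028866504, -0.47209194613204225, 0.0004318322202547759] [-0.96498471  0.18894098 -0.1321258 ]
-0.3472650765011804 -19.93300019131114
-1.462237349105404 22.8922670425373
```

View pics/w8.png

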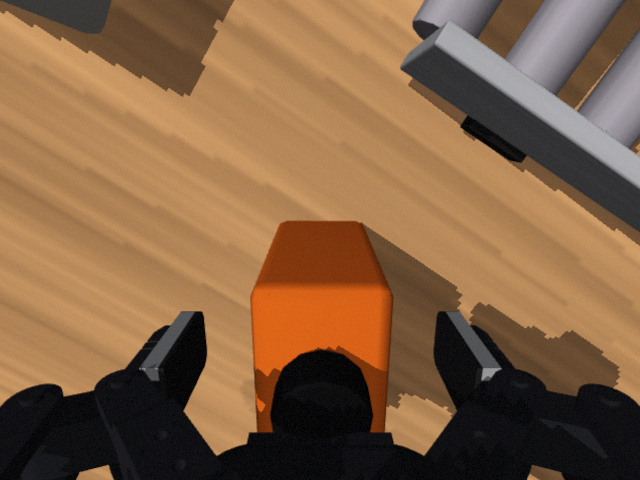

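```bash
python3 -m pendant '[0.1,0,0,0,0,0,6, 0,0,0,0,0,0,5, 0,0,0,0,0,0,4.5, 0,0,0,0,0,0,3.8, 0,0,0,0,0,0,3.5, 0,0,0,0,0,0,3.5, 0,0,0,0,0,0,3.5, 0,0,0,0,0,0,3.5]' 45
python3 - <<'E'
from h import *
st=manip.state(); print(st["ee_pos"],st["ft_force"],st["gripper_width"])
im=imaging.grab_frame("wrist");cv2.imwrite("pics/w9.png",im)
E
```

```text
time_s: 13.13
ee_pos: [384.7, 302.9, 123.2]
eef_rot: [-0.0, 0.881, -0.472, -0.0]
ft_force: [-1.0, 0.5, 5.7]
gripper_width: 43.4
[384.74832764 302.85336872 123.19124211] [-0.99845094  0.50474657  5.73651555] 43.39599879373407
```

View pics/w9.png

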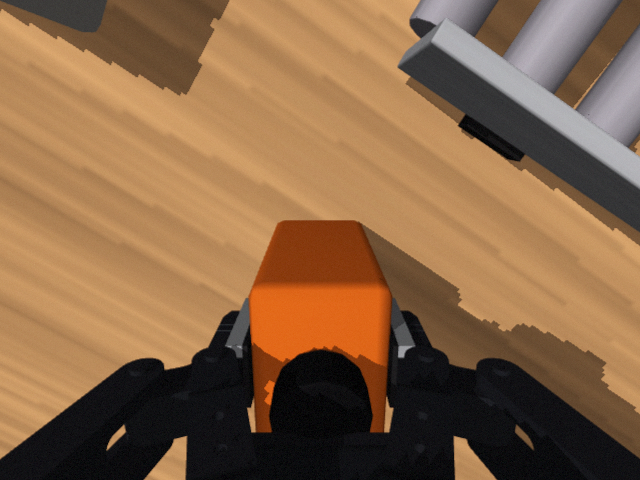

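```bash
python3 -m pendant '[0,0,-0.5,0,0,0,3.5, 0,0,-1.5,0,0,0,3.5, 0,0,-2.5,0,0,0,3.5, 0,0,-3,0,0,0,3.5, 0,0,-3,0,0,0,3.5, 0,0,-3,0,0,0,3.5, 0,0,-3,0,0,0,3.5, 0,0,-2.5,0,0,0,3.5, 0,0,-1.5,0,0,0,3.5, 0,0,-0.7,0,0,0,3.5]'
python3 - <<'E'
from h import *
st=manip.state(); print(st["ee_pos"],st["ft_force"],st["gripper_width"])
im=cv2.imread("pics/t5full.png"); c=cam("top")
m=mask(im,(100,100,30),(132,255,255)); mm=np.zeros_like(m); mm[175:270,340:412]=m[175:270,340:412]
k=max(cv2.findContours(cv2.morphologyEx(mm,cv2.MORPH_CLOSE,np.ones((5,5))),cv2.RETR_EXTERNAL,cv2.CHAIN_APPROX_NONE)[0],key=cv2.contourArea)
b=cv2.boxPoints(cv2.minAreaRect(k)); W=np.array([cast(c,p,115)[:2] for p in b]); print("rim",W.round(1).tolist(),W.mean(0))
m=mask(im,(20,120,60),(34,255,255)); mm=np.zeros_like(m); mm[215:256,376:404]=m[215:256,376:404]
k=max(cv2.findContours(mm,cv2.RETR_EXTERNAL,cv2.CHAIN_APPROX_NONE)[0],key=cv2.contourArea)
r=cv2.minAreaRect(k);b=cv2.boxPoints(r); W=np.array([cast(c,p,55)[:2] for p in b]); print("pad",r,W.round(1).tolist(),W.mean(0))
cv2.imwrite("pics/t5c.png",cv2.resize(im[175:270,340:420],None,fx=6,fy=6,interpolation=cv2.INTER_CUBIC))
E
```

```text
time_s: 14.02
ee_pos: [385.3, 302.9, 337.2]
eef_rot: [-0.002, 0.881, -0.472, 0.001]
ft_force: [0.6, -0.1, -3.9]
gripper_width: 43.3
[385.30598552 302.90621945 337.20306712] [ 0.5755063  -0.11529549 -3.87698566] 43.299646730971446
rim [[676.7, -88.1], [682.6, -222.2], [517.3, -227.4], [511.6, -94.4]] [ 597.05098823 -158.041231  ]
pad ((390.8963317871094, 237.56707763671875), (28.491336822509766, 19.104658126831055), 83.6598129272461) [[595.0, -170.0], [599.1, -219.2], [525.8, -224.4], [521.8, -175.4]] [ 560.43163353 -197.22875471]
```

View pics/t5c.png

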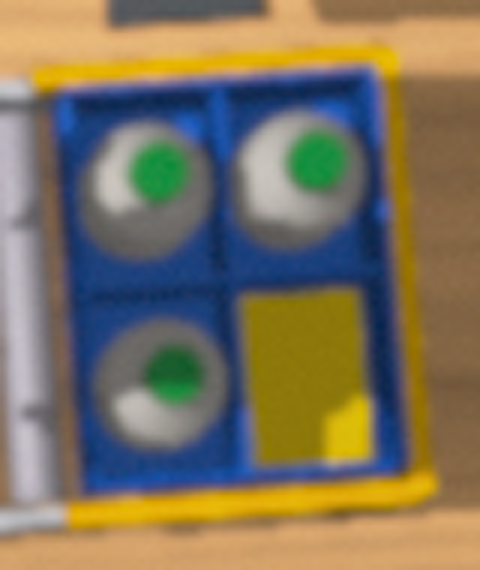

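```bash
python3 -m pendant '[0,0,0,0,0,0.109,3.5, 0,0,0,0,0,0.109,3.5, 0,0,0,0,0,0.109,3.5, 0,0,0,0,0,0.109,3.5, 0,0,0,0,0,0.109,3.5, 0,0,0,0,0,0,3.5]'
python3 -m pendant '[1.5,-0.2,0,0,0,0,3.5, 3,-0.3,0,0,0,0,3.5, 3.5,-0.3,0,0,0,0,3.5, 3.5,-0.3,0,0,0,0,3.5, 3.5,-0.3,0,0,0,0,3.5, 3.5,-0.3,0,0,0,0,3.5, 3.5,-0.3,0,0,0,0,3.5, 3.5,-0.3,0,0,0,0,3.5, 3.5,-0.3,0,0,0,0,3.5, 3.5,-0.3,0,0,0,0,3.5, 3.5,-0.3,0,0,0,0,3.5, 3.5,-0.3,0,0,0,0,3.5]'
python3 -m pendant '[3.5,-0.4,0,0,0,0,3.5, 3.5,-0.4,0,0,0,0,3.5, 2.9,-0.4,0,0,0,0,3.5, 1.5,-0.1,0,0,0,0,3.5, 0.5,0,0,0,0,0,3.5, 0,0,0,0,0,0,3.5, 0,0,0,0,0,0,3.5, 0,0,0,0,0,0,3.5]'
python3 - <<'E'
from h import *
st=manip.state(); print(st["ee_pos"],st["eef_rot"].tolist(),st["ft_force"],st["gripper_width"])
im=imaging.grab_frame("wrist");cv2.imwrite("pics/w10.png",im)
E
```

```text
time_s: 14.52
ee_pos: [383.8, 302.0, 332.9]
eef_rot: [0.002, 0.721, -0.693, -0.0]
ft_force: [-0.3, 0.7, -3.0]
gripper_width: 43.7
time_s: 15.52
ee_pos: [435.3, -92.2, 333.8]
eef_rot: [0.0, 0.723, -0.691, -0.001]
ft_force: [0.3, 0.1, -3.1]
gripper_width: 43.6
time_s: 16.18
ee_pos: [453.6, -207.5, 334.3]
eef_rot: [-0.0, 0.722, -0.692, -0.001]
ft_force: [-0.2, -0.1, -2.3]
gripper_width: 43.5
[ 453.6241256  -207.52253248  334.25769507] [-8.49425535692761e-05, 0.7223331795064154, -0.691544565744267, -0.0009402970214879125] [-0.15441874 -0.10516828 -2.28938819] 43.468861389342706
```

View pics/w10.png

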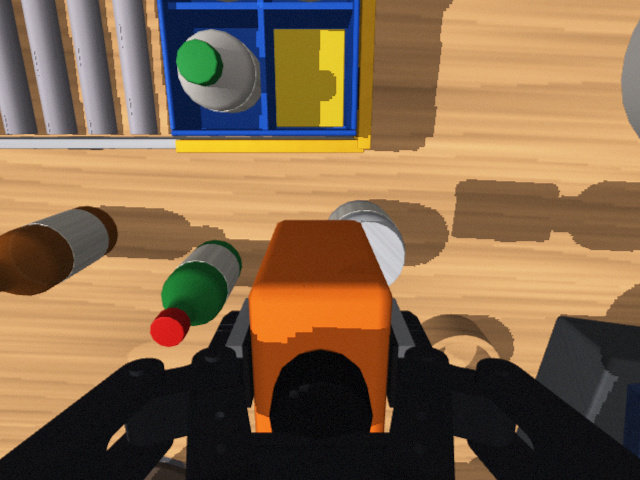

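Run:
```python
import cv2
im=cv2.imread("pics/w10.png"); cv2.imwrite("pics/w10c.png",cv2.resize(im[0:150,150:350],None,fx=4,fy=4,interpolation=cv2.INTER_CUBIC)[:, :800])
im=cv2.imread("pics/w10.png"); cv2.imwrite("pics/w10d.png",cv2.resize(im[210:440,230:410],None,fx=2.6,fy=2.6,interpolation=cv2.INTER_CUBIC))
```

```text
(no output)
```

View pics/w10c.png

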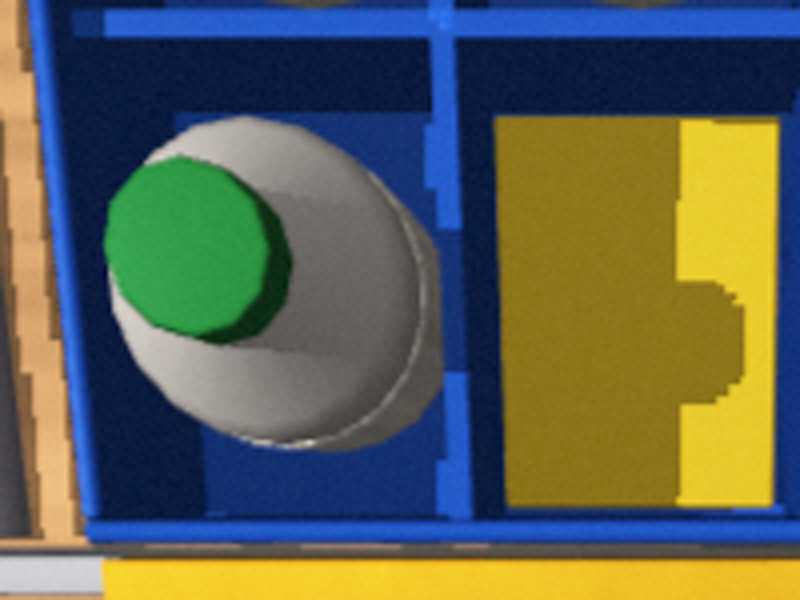

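View pics/w10d.png

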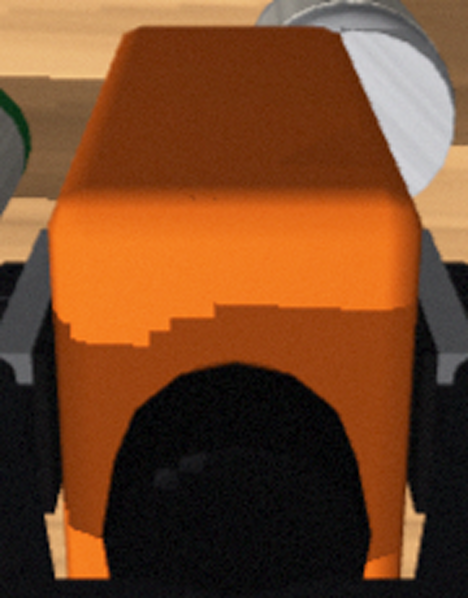

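Run:
```python
from h import *
st=manip.state(); c=cam("wrist",st); print(st["ee_pos"])
Rm=R.from_quat(st["eef_rot"][[1,2,3,0]]).as_matrix(); t=lambda p:(Rm.T@(p-st["ee_pos"]))
f=lambda u,v:((u+.5)/4-.5+150,(v+.5)/4-.5)
d=lambda u,v:((u+.5)/2.6-.5+230,(v+.5)/2.6-.5+210)
P=np.array([t(cast(c,f(*p),55)) for p in((495,117),(780,117),(773,508),(505,508))]); print("pad",P.round(1).tolist(),P.mean(0)); print("world",(st["ee_pos"]+Rm@P.mean(0)))
e=P[3]-P[0]+P[2]-P[1]; print("pad long dir",np.degrees(np.arctan2(e[0],e[1])))
e=P[1]-P[0]+P[2]-P[3]; print("pad short dir",np.degrees(np.arctan2(e[1],e[0])))
for n,p in dict(divL_top=(455,40),divL_bot=(470,515),far=(600,37),far2=(480,37),near=(600,519),near2=(480,519),cornerouter=(90,531)).items(): print(n,t(cast(c,f(*p),115)).round(1))
z=st["ee_pos"][2]-123.2
for p in((135,28),(335,28)): print("foot",t(cast(c,d(*p),z)).round(1))
for p in((50,230),(418,230),(65,500),(405,500),(235,195)): print("top",t(cast(c,d(*p),z+88)).round(1))
```

```text
[ 453.77679729 -207.48631661  334.49778956]
pad [[-35.4, -145.8, 279.4], [21.4, -145.7, 279.4], [21.1, -71.0, 279.4], [-36.0, -71.0, 279.5]] [  -7.23258263 -108.37367664  279.42484607]
world [ 561.51059808 -195.24611887   55.        ]
pad long dir -0.29316564768885445
pad short dir 0.08342291651607472
divL_top [ -35.2 -144.8  219.4]
divL_bot [-35.8 -70.4 219.5]
far [ -11.6 -145.2  219.4]
far2 [ -31.1 -145.2  219.4]
near [-12.8 -69.7 219.5]
near2 [-34.  -69.7 219.5]
cornerouter [-103.3  -67.8  219.5]
foot [-17.9 -26.9 123.2]
foot [ 21.  -26.9 123.2]
top [-19.3 -25.   35.2]
top [ 22.1 -25.   35.2]
top [-19.4  11.3  35.2]
top [22.4 11.3 35.2]
top [  1.5 -29.3  35.2]
```

```bash
python3 -m pendant '[0,-1,0,0,0,0.005,3.5, -0.1,-1.5,0,0,0,0,3.5, -0.15,-2,0,0,0,0,3.5, -0.2,-2.2,0,0,0,0,3.5, -0.2,-2,0,0,0,0,3.5, -0.1,-1.5,0,0,0,0,3.5, 0,-0.8,0,0,0,0,3.5, 0,0,0,0,0,0,3.5, 0,0,0,0,0,0,3.5, 0,0,0,0,0,0,3.5]'
python3 -m pendant '[0,0,1.2,0,0,0,3.5, 0,0,1.5,0,0,0,3.5, 0,0,1.5,0,0,0,3.5, 0,0,1.2,0,0,0,3.5, 0,0,0.6,0,0,0,3.5, 0,0,0,0,0,0,3.5, 0,0,0,0,0,0,3.5]'
python3 - <<'E'
from h import *
st=manip.state(); print(st["ee_pos"],st["eef_rot"].tolist(),st["ft_force"],st["gripper_width"])
im=imaging.grab_frame("wrist");cv2.imwrite("pics/w11.png",im)
im=imaging.grab_frame("scene");cv2.imwrite("pics/s11full.png",im);cv2.imwrite("pics/s11.png",cv2.resize(im[150:330,200:360],None,fx=3.3,fy=3.3,interpolation=cv2.INTER_CUBIC))
E
```

```text
time_s: 17.07
ee_pos: [563.0, -197.0, 334.6]
eef_rot: [0.0, 0.72, -0.694, -0.001]
ft_force: [-1.1, -0.4, -3.1]
gripper_width: 43.5
time_s: 17.65
ee_pos: [563.4, -197.4, 274.5]
eef_rot: [0.0, 0.72, -0.694, -0.0]
ft_force: [0.0, -0.2, -1.8]
gripper_width: 43.2
[ 563.42140577 -197.37822896  274.5297636 ] [0.00013462032011054176, 0.7198969608465476, -0.694080854188544, -0.00033983845418045504] [ 0.01021135 -0.20211575 -1.79720728] 43.17700997996338
```

View pics/w11.png

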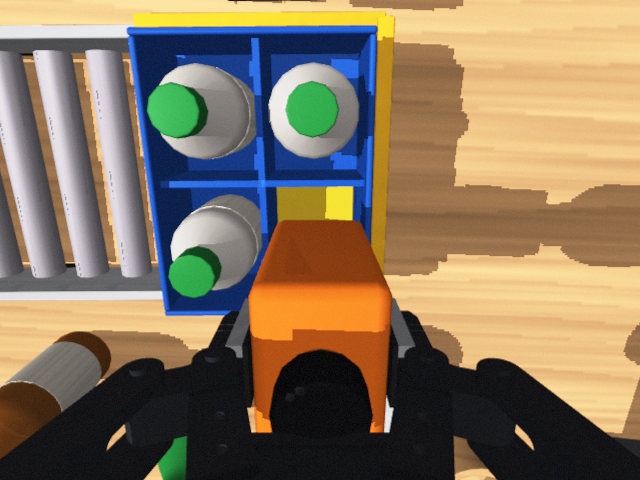

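View pics/s11.png

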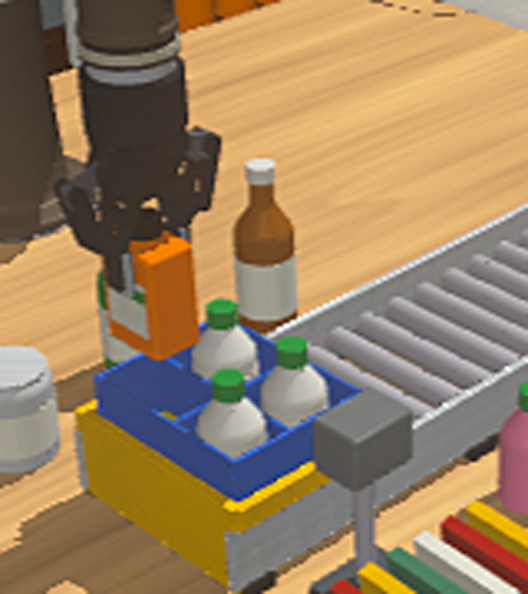

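Run:
```python
import cv2
im=cv2.imread("pics/w11.png"); cv2.imwrite("pics/w11c.png",cv2.resize(im[165:315,240:400],None,fx=4,fy=4,interpolation=cv2.INTER_CUBIC))
```

```text
(no output)
```

View pics/w11c.png

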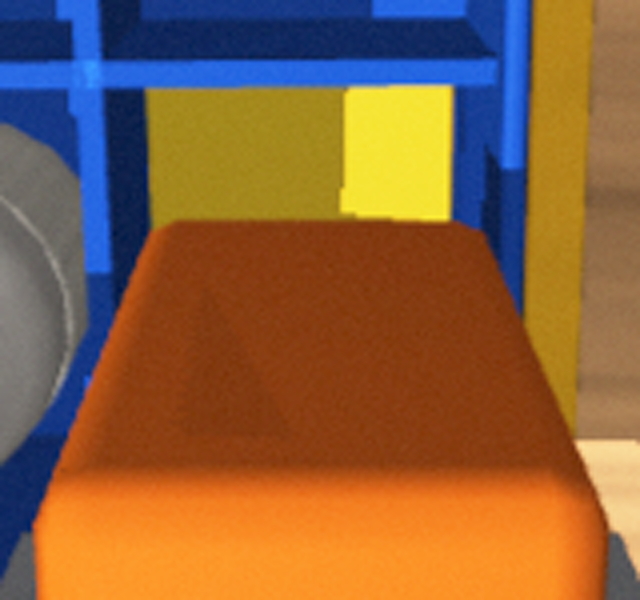

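Run:
```python
from h import *
st=manip.state(); c=cam("wrist",st); print(st["ee_pos"])
Rm=R.from_quat(st["eef_rot"][[1,2,3,0]]).as_matrix(); t=lambda p:(Rm.T@(p-st["ee_pos"]))
f=lambda u,v:((u+.5)/4-.5+240,(v+.5)/4-.5+165)
for n,p in dict(divinner=(103,90),divinner2=(110,255),wallin=(502,90),wallin2=(502,150),wallout=(527,150),far=(150,87),far2=(450,85)).items(): print(n,t(cast(c,f(*p),115)).round(1))
for n,p in dict(padL=(147,95),padL2=(151,210),padR=(454,95),padR2=(450,210)).items(): print(n,t(cast(c,f(*p),55)).round(1))
z=st["ee_pos"][2]-123.2
for p in((180,222),(460,222),(150,232),(488,232)): print("foot",t(cast(c,f(*p),z)).round(1))
for p in((36,530),(605,530)): print("top",t(cast(c,f(*p),z+87)).round(1))
```

```text
[ 564.24642336 -197.6169207   275.87175796]
divinner [-30.6 -37.9 160.9]
divinner2 [-30.6 -12.8 160.9]
wallin [ 28.1 -37.9 161. ]
wallin2 [ 28.4 -28.9 160.9]
wallout [ 32.2 -28.9 160.9]
far [-23.7 -38.4 160.9]
far2 [ 20.5 -38.6 161. ]
padL [-30.8 -27.6 220.9]
padL2 [-30.8  -5.7 220.9]
padR [ 26.2 -27.5 220.9]
padR2 [ 25.9  -5.7 220.9]
foot [-16.3 -27.1 123.2]
foot [ 19.  -27.1 123.3]
foot [-20.2 -25.8 123.2]
foot [ 22.6 -25.7 123.3]
top [-19.6 -24.9  36.2]
top [ 22.5 -24.8  36.3]
```

```bash
python3 -m pendant '[-0.25,-0.15,0.3,0,0,0,3.5, 0,0,0.7,0,0,0,3.5, 0,0,0.7,0,0,0,3.5, 0,0,0.4,0,0,0,3.5, 0,0,0,0,0,0,3.5, 0,0,0,0,0,0,3.5, 0,0,0,0,0,0,3.5]'
python3 - <<'E'
from h import *
S=[];I=[]
for i in range(5):
    S.append(manip.state()); im=imaging.grab_frame("wrist" if i<4 else "scene"); I.append(im)
for s in S: print(s["ee_pos"].round(1),s["eef_rot"].round(4).tolist(),s["ft_force"].round(1),s["joint_velocities"].max().round(3))
cv2.imwrite("pics/w12.png",I[3]); im=I[3];cv2.imwrite("pics/w12c.png",cv2.resize(im[165:315,240:400],None,fx=4,fy=4,interpolation=cv2.INTER_CUBIC))
im=I[4]; cv2.imwrite("pics/s12full.png",im);cv2.imwrite("pics/s12.png",cv2.resize(im[200:300,215:325],None,fx=6,fy=6,interpolation=cv2.INTER_CUBIC))
E
```

```text
time_s: 18.33
ee_pos: [565.2, -194.8, 253.8]
eef_rot: [0.0, 0.72, -0.694, -0.0]
ft_force: [-0.6, -0.3, -2.9]
gripper_width: 43.7
[ 565.2 -194.8  253.8] [0.0, 0.72, -0.694, -0.0] [-0.6 -0.3 -2.9] 0.001
[ 565.3 -194.8  254.1] [-0.0001, 0.72, -0.694, 0.0003] [ 0.1  0.6 -2.3] 0.0
[ 565.4 -194.8  254.2] [-0.0001, 0.72, -0.694, 0.0003] [-0.6 -0.3 -2.9] 0.001
[ 565.4 -194.9  254.3] [-0.0001, 0.72, -0.694, 0.0004] [-0.4  0.1 -2.6] 0.001
[ 565.3 -194.9  254.3] [-0.0001, 0.72, -0.694, 0.0004] [-0.6  0.4 -2.7] 0.001
```

View pics/w12c.png

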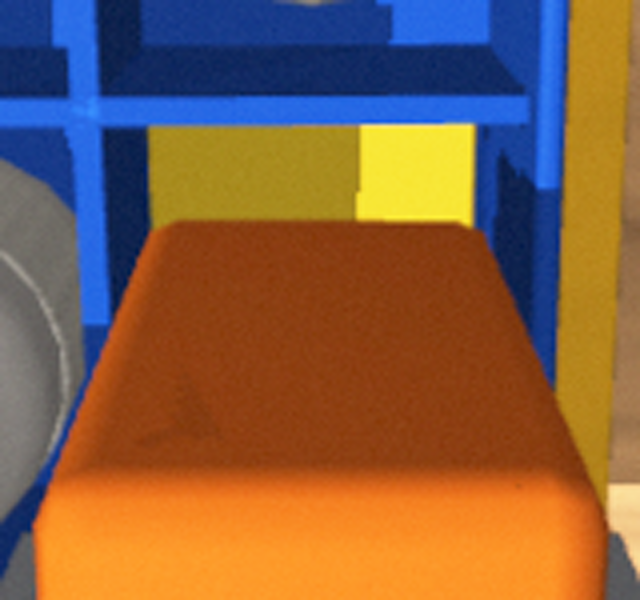

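View pics/s12.png

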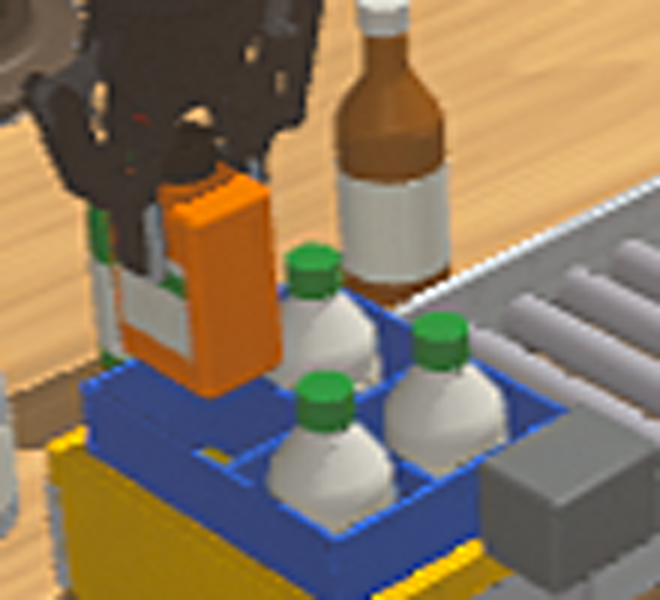

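Run:
```python
from h import *
st=manip.state(); c=cam("wrist",st)
Rm=R.from_quat(st["eef_rot"][[1,2,3,0]]).as_matrix(); t=lambda p:(Rm.T@(p-st["ee_pos"]))
f=lambda u,v:((u+.5)/4-.5+240,(v+.5)/4-.5+165)
for n,p in dict(divin=(105,135),divin2=(110,315),wallin=(538,125),wallin2=(538,180),wallout=(563,180),far=(150,125),far2=(450,122)).items(): print(n,t(cast(c,f(*p),115)).round(1))
for n,p in dict(padL=(148,135),padR=(475,135)).items(): print(n,t(cast(c,f(*p),55)).round(1))
z=st["ee_pos"][2]-123.2
for p in((180,222),(460,222),(150,232),(488,232)): print("foot",t(cast(c,f(*p),z)).round(1))
s=cam("scene"); g=lambda u,v:((u+.5)/6-.5+215,(v+.5)/6-.5+200)
a=np.radians(2.5); M=np.array([[np.cos(a),-np.sin(a)],[np.sin(a),np.cos(a)]])
C=[cast(s,g(*p),115)[:2] for p in((85,385),(335,541),(570,408))]
F=[cast(s,g(*p),z)[:2] for p in((120,347),(212,397),(282,360))]
e=C[1]-C[0]; print("crate yaw",np.degrees(np.arctan2(e[1],e[0])),np.linalg.norm(e),"ylen",np.linalg.norm(C[2]-C[1])); 
e=F[1]-F[0]; print("can yaw",np.degrees(np.arctan2(e[1],e[0])),np.linalg.norm(e),np.linalg.norm(F[2]-F[1]))
cc=(C[0]+C[2])/2; fc=(F[0]+F[2])/2; print("crate c",cc,"can c",fc,"rel in crate",M.T@(fc-cc))
```

```text
divin [-27.6 -35.3 139.2]
divin2 [-27.9  -9.9 139.2]
wallin [ 30.6 -36.5 139.2]
wallin2 [ 30.9 -29.  139.2]
wallout [ 34.3 -29.  139.2]
far [-21.5 -36.6 139.2]
far2 [ 18.8 -37.  139.2]
padL [-28.5 -24.1 199.2]
padR [ 28.1 -24.  199.2]
foot [-16.3 -27.1 123.2]
foot [ 19.  -27.1 123.2]
foot [-20.2 -25.8 123.2]
foot [ 22.6 -25.8 123.2]
crate yaw 2.3795825661094523 163.40278651807617 ylen 131.65739116565467
can yaw 5.011173166196106 58.93021285976366 38.750126560862476
crate c [ 604.48557983 -161.72805438] can c [ 561.60980304 -194.0889596 ] rel in crate [-44.24653141 -30.45988969]
```

```bash
python3 -m pendant '[0,-0.1,0.1,0,0,0,3.5, 0,0,0,0,0,0,3.5, 0,0,0,0,0,0,3.5, 0,0,0,0,0,0,3.5]'
python3 - <<'E'
from h import *
for n in ("wrist","scene","top"):
    st=manip.state(); cv2.imwrite(f"pics/{n}13.png",imaging.grab_frame(n)); print(st["ee_pos"].round(1),st["eef_rot"].round(4).tolist(),st["ft_force"].round(1),st["gripper_width"])
a=cv2.imread("pics/scene13.png"); b=cv2.imread("pics/top13.png"); cv2.imwrite("pics/f13.png",np.vstack([a[150:330,160:460],b[120:340,170:470]]))
E
```

```text
time_s: 18.92
ee_pos: [566.1, -194.7, 252.9]
eef_rot: [0.0, 0.72, -0.694, -0.0]
ft_force: [-0.4, 0.8, -2.4]
gripper_width: 43.5
[ 566.1 -194.7  252.9] [0.0, 0.72, -0.694, -0.0] [-0.4  0.8 -2.4] 43.50754792871921
[ 566.1 -194.7  252.9] [0.0, 0.72, -0.694, -0.0] [ 0.4  0.1 -2.4] 43.921658955776756
[ 566.1 -194.7  252.9] [0.0, 0.72, -0.694, -0.0] [ 0.3 -0.3 -2. ] 43.5236740969808
```

View pics/f13.png

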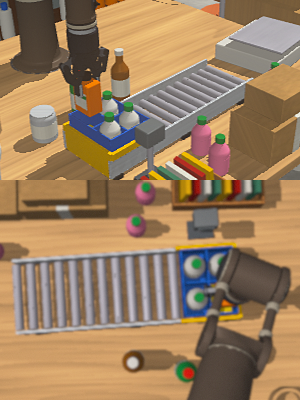

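View pics/wrist13.png

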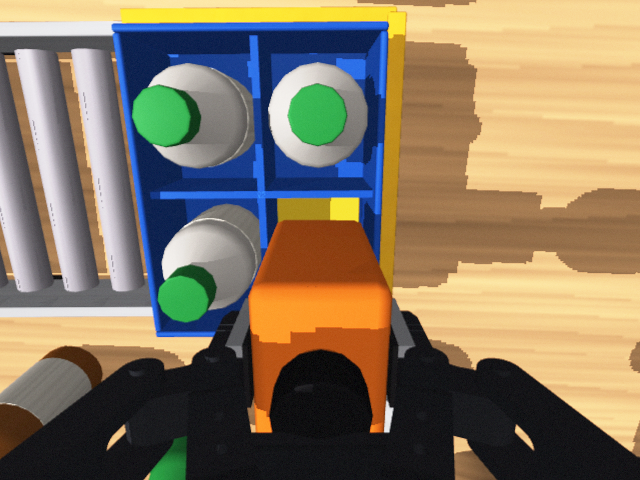

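```bash
python3 -c "
from workcell import manip; print(manip.hand_in())"
```

```text
the job is handed in; nothing more can be done
None
```

I pushed the crate along the rollers to the stop, then picked up the canister and carried it over the bottles. It is now held upright over the free cell, and I handed the job in at about 19 s of the 58 s allowed.

**Crate:** The push force rose from about 2 N to 14 N when the crate met the stop. The crate's position afterwards fits that contact to about 1 mm. No camera could see the gap at the stop directly, because the crate's rim hides it.

**Canister in the last checks:**
- **Centring:** in the wrist view it was 0.3 mm off centre in y and about 0.9 mm short in x. I then moved it 1 mm to correct x and did not measure the offset again.
- **Squareness:** the edges I compared gave small yaw errors of opposite sign (about 0.6–0.7°), so I left the angle alone. The coarser scene view read the canister about 2.6° off the crate; I put that down to its rounded corners.
- **Height:** the foot is about 130 mm above the table, or 15 mm above the rim.
- **Grip and contact:** the opening is 43.5 mm and the wrist shows only the canister's weight, with no contact.
- **Other goods:** the jars, bottles and tin were still standing in the last pictures.

**Disagreement:** the scene view put the canister about 1–3 mm towards -x, and about 1.5 mm off in y, compared with the wrist view. The top view's cell centre also differed from the wrist view by about 3 mm. I trusted the wrist view, since it shows the canister and the cell in one picture.

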